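# Lay out the moka pot kit in the V-notch rack

## Task

The moka pot's three cylinders lie loose on the counter and could roll off: lay them crosswise over the two notched rails of the wooden rack, in build order starting from the end with the tall stop plate: first the thick chamber in the notches next to the plate, then the filter sleeve in the middle, then the thin riser tube in the last. Each must rest fully down in both V-notches of its pair, with the middle of its length about midway between the rails; for the chamber, count its thick body without the neck. Lower each one gently, never drop it or send it rolling, and leave everything else on the counter where it is.

Things in the scene. Friction and masses are not known exactly. Their poses are not given: they have to be found in the camera images.
- chamber_center (a point): the stainless moka chamber, the thickest of the three kit cylinders, a smooth cylinder of diameter 56 mm and length 100 mm, loose on its side on the counter, free to roll. This point is the centre of that cylinder, on its axis (at the start 28 mm above the counter). Its x axis runs along the cylinder. A threaded neck, 48 mm in diameter, sticks out a further 14 mm at the +x end; it may face either way. About 0.24 kg.
- sleeve_center (a point): the aluminium filter sleeve, the middle of the three in thickness, a smooth cylinder of diameter 42 mm and length 100 mm, loose on its side on the counter, free to roll. This point is the centre of that cylinder, on its axis (at the start 21 mm above the counter). Its x axis runs along the cylinder. About 0.15 kg.
- riser_center (a point): the aluminium riser tube, the thinnest and longest of the three, a smooth cylinder of diameter 30 mm and length 140 mm, loose on its side on the counter, free to roll. This point is the centre of that cylinder, on its axis (at the start 15 mm above the counter). Its x axis runs along the cylinder. About 0.12 kg.
- rack: fixed pale wooden rack, position and yaw vary: two upright rails along its y axis, each 12 mm thick, 318 mm long, tops 54 mm above the counter, with a 52 mm open gap between them where fingers can reach down (two flat cross-bars, 14 mm high, lie in the gap at y = -127 and +127 mm). Three facing pairs of V-notches; a cylinder lies over both rails, along the rack's x. Origin on the counter under its middle, z up
- notch_left (a point): the bottom of the notch pair at the rack's y = +85 mm: this point lies midway between the rails, 30 mm above the counter; axes as the rack's. All notches are 90-degree Vs, 24 mm deep, 48 mm wide at the top
- notch_mid (a point): the same for the middle notch pair (rack y = 0). A cylinder of radius R lying home in any pair has its axis 1.414 R above the notch bottom, so above the counter: chamber 69.6, sleeve 59.7, riser tube 51.2 mm
- notch_right (a point): the same for the notch pair at the rack's y = -85 mm
- stop: the tall stop plate, fixed upright across one end of the rack: darker wood, 100 mm wide along the rack's x, 12 mm thick, 90 mm high; origin on the counter under its middle. It may stand at either end of the rack (rack y = +165 or -165 mm), 80 mm from the nearest notch pair; the other end has only a low 25 mm plate
- gasket: bystander: flat grey silicone ring, 54 mm across, 8 mm high, lying among the cylinders; origin under its centre
- spoon: bystander: white enamel spoon, 170 mm long, lying among the cylinders along its x axis; origin near its middle
- mug: bystander: white enamel mug, 80 mm across and 80 mm high, handle at its +y; origin under its centre
- jar: bystander: closed pale jar, 68 mm across and 90 mm high; origin under its centre
- pot_top: bystander: eight-sided steel upper half of a moka pot, 86 mm across, 135 mm high, black handle reaching 90 mm to its -y; origin under its centre
- driver: bystander: screwdriver, 200 mm long, lying on the robot side of the cylinders; origin near its middle
Things that resemble listed ones, but are neither listed nor needed, are in the scene too. Leave any pink or turquoise look-alike of the part that bears chamber_center alone. There is more than one size of the stop; the one meant has the size given above.

How it is judged:
By the outcome, as a careful person would: the job done as asked, in the order asked, and still so for the second after the job is handed in, with the robot touching nothing.
It also fails if it takes over 72 s, if anything falls off the work surface, if the arm or the gripper's body presses on something with over 40 N, if the wrist force passes 120 N, or if a joint passes its speed limit or range.

## Robot

A 6-joint arm with a two-finger parallel gripper is mounted at the origin on the work surface. World frame = base frame: x ahead of the robot, y to its left, z up, the work surface at z = 0. Lengths are in m, angles in rad, forces in N, time in s.
With the tool pointing down it reaches from about 0.325 to 0.9 m from the base axis. Payload 6.1 kg.
Tool frame: the origin (TCP) lies between the finger pads; the fingertips stand 25 mm ahead of it and the grasp point (between the pads) lies 6 mm ahead of it; x points along the fingers, y is the direction in which the jaws open and shut, and the axes are right-handed (so a half turn about x gives the same grasp; the last joint's range is limited). The gripper opens to 87 mm and grips with 3 to 60 N. Pads are 19 mm wide; open, the fingers measure 117 mm over their backs; the gripper's body (75 mm by 190 mm) begins 51 mm behind the grasp point.
Start: joints at [1.002, 0.22, 1.526, -0, 1.395, -0.126], TCP at [0.268, 0.565, 0.248] pointing down, gripper open.
Joint ranges: [-2.98, 2.98], [-0.91, 2.08], [0.09, 2.57], [-1.24, 4.39], [0.2, 2.65], [-2.68, 2.68]. Speed limits (rad/s): [2.57, 2.57, 3.01, 3.14, 3.14, 3.14].

## Interface

Orientations are given as a 3x3 rotation matrix whose columns are the frame's x, y, z axes.
In Python, from workcell import r gives the robot as it stands. The module is installed in compiled form; this text tells all that it offers.
- The arm moves only by the tool carry_out, never from a script. Its argument "rows" is one flat list of numbers, 7 for each row, row after row: the shift along the tool's x, y, z in mm, then the turn, a rotation vector about the tool's x, y, z in degrees, then the closure, from -1 (fully open) to 1 (shut). A call has 1 to 10 rows; each row is the pose to reach, as a shift and turn from the pose commanded when the call began, along the tool's axes at that moment; what a row does not reach only later rows make up. A row lasts 1/12 s, in which the tool goes at most 41.7 mm and 7.16 degrees, less where a joint would pass 70% of its speed; a pose out of reach is approached as far as the arm can. A call with a gripper value outside its range is refused whole. The fingers move at their own pace and stop on an object; "grip_force" is the grip in N (left out, the last holds). Time passes only in rows, so rows that repeat a pose let the fingers close. It gives the time, the measured TCP pose, the force and the opening at its end, in the units of the state.
- r.observe(): the state, without advancing time (a new reading comes with each control period).
- r.get_image(name): name is "scene" or "side" or "wrist"; returns the picture (420x560x3 uint8, red, green, blue); there is no depth.
- r.get_calibration(name): a dict with "intrinsics" (3x3 intrinsics, pixels), "R" (3x3) and "t" (3): a world point X has camera coordinates R X + t. Camera axes: x right, y down, z forward; pixel columns grow to the right and rows downward; lengths in m; the calibration is good to about 2 mm. A picture is of the moment at which its call begins: read the wrist's pose just before it. get_calibration takes no time and is no camera call; for the wrist camera it gives the pose at the moment of the call.
- r.hand_in(): hands the job in, once; it reports no verdict.
Trained networks look in the newest picture that a camera, given by its name, has taken for a name from the list of things; names that differ only in an ending like _2 or _b are one class to them, and where a whole thing is asked for, a point or a joint stands for the part that bears it (a point fixed in the world has none). Each returns a list of dicts, best first, with "confidence" (0 to 1); they miss things now and then, are a little off and sometimes report something else, mostly with a low value. They report only what shows in the picture. A call takes as long as a camera call. They do not tell look-alikes from the thing itself.
- r.find_in(camera, target): "bbox" ([centre column, centre row, width, height] in pixels, round what is visible of it).
The state is a dict: "time": time; "joint_pos": joint angles; "joint_velocities": joint speeds; "joint_torque": joint torques, N m; "eef_pos": TCP position; "tool_rot": TCP orientation; "contact_force": force on the tool from outside, world axes, zero at the start; "moment": the same for the moment, N m; "opening": opening from 0.0 (shut) to 1.0 (fully open).
Only numpy, scipy, OpenCV 4.12 (cv2) and the standard library are available. Lean on these libraries where they do the work, as an engineer would, in place of code of your own. Each camera call takes 0.05 s, during which the arm holds its last target. There are 200 camera calls.

## Working session

There is one attempt and no reset: what is moved stays moved. The work goes in short steps, Python scripts to look and compute and a tool call to move; the robot and the scene stay as the last step left them, time stands still between calls to the robot, and variables do not carry over. Pictures are saved under pics/ and viewed, about 8 in all and at most 12, crops included, and the job is handed in when it is done.

Besides the shell and the picture viewer there is one more tool, called after "Emit:" as name(argument=value, ...), one argument or row to a line, values as JSON. carry_out: Moves the arm, as the interface text tells. Its arguments: {"type":"object","properties":{"rows":{"type":"array","items":{"type":"number"}},"grip_force":{"type":"number"}},"required":["rows"]}

```bash
mkdir -p pics
python3 - <<'E'
from workcell import r
import cv2,numpy as np
for n in ["scene","side"]:
    im=r.get_image(n); cv2.imwrite(f"pics/{n}0.png",im[:,:,::-1])
    c=r.get_calibration(n); print(n,np.round(c["intrinsics"],1).tolist(),np.round(c["R"],3).tolist(),np.round(c["t"],3).tolist())
s=r.observe(); print(s)
E
```

```text
scene [[541.2, 0.0, 282.4], [0.0, 541.2, 201.3], [0.0, 0.0, 1.0]] [[-0.487, 0.873, -0.013], [0.724, 0.396, -0.565], [-0.489, -0.285, -0.825]] [0.254, -0.393, 2.163]
side [[388.4, 0.0, 283.6], [0.0, 388.4, 211.8], [0.0, 0.0, 1.0]] [[-0.954, -0.299, -0.005], [-0.227, 0.737, -0.637], [0.194, -0.606, -0.771]] [0.559, 0.131, 0.971]
{'time': 0.1, 'joint_pos': array([ 1.00188801e+00,  2.21167376e-01,  1.52750063e+00, -6.46497870e-06,
        1.39470161e+00, -1.26086532e-01]), 'joint_velocities': array([ 6.43527279e-05, -2.36940407e-03, -3.25484267e-03, -4.78783120e-04,
       -3.47956461e-03,  1.23666154e-03]), 'joint_torque': array([ 2.97741517e-04, -4.95951891e+01, -3.88517439e+01,  6.99847285e-02,
        5.15622273e-02, -4.53924156e-05]), 'eef_pos': array([0.26752255, 0.56427661, 0.24653207]), 'tool_rot': array([[-9.51910674e-04,  4.28488916e-01,  9.03546536e-01],
       [-1.50050279e-03,  9.03545316e-01, -4.28489919e-01],
       [-9.99998421e-01, -1.76365823e-03, -2.17145616e-04]]), 'contact_force': array([-0.37323392,  0.17591583, -0.09911433]), 'moment': array([-0.05075157,  0.0135488 ,  0.0059273 ]), 'opening': 1.0013947841367798}
```

View pics/scene0.png

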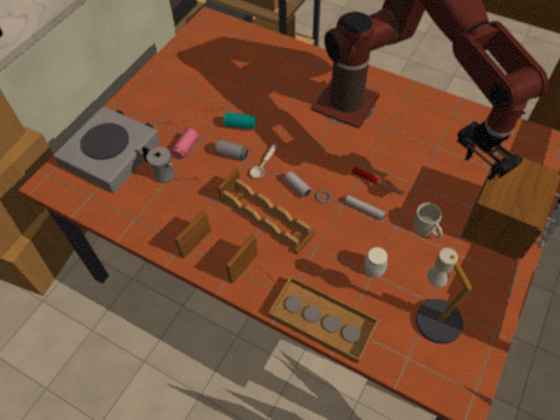

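View pics/side0.png

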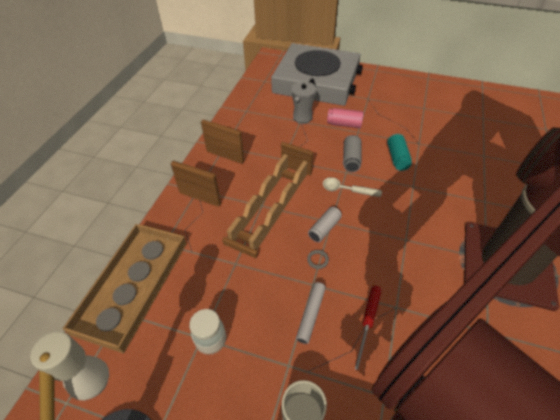

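The scene view shows the chamber (231,150), the sleeve (297,184), the riser (365,207), and the rack from (230,187) to (300,238). There are also pink and teal decoys. I'll zoom in on the rack and cylinders.

Run:
```python
import cv2,numpy as np
a=cv2.imread("pics/scene0.png")[120:260,195:395]; b=cv2.imread("pics/side0.png")[120:350,210:400]
a=cv2.resize(a,None,fx=4,fy=4,interpolation=cv2.INTER_CUBIC)
cv2.imwrite("pics/za.png",a); cv2.imwrite("pics/zb.png",cv2.resize(b,None,fx=2.6,fy=2.6,interpolation=cv2.INTER_CUBIC))
```

```text
(no output)
```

View pics/za.png

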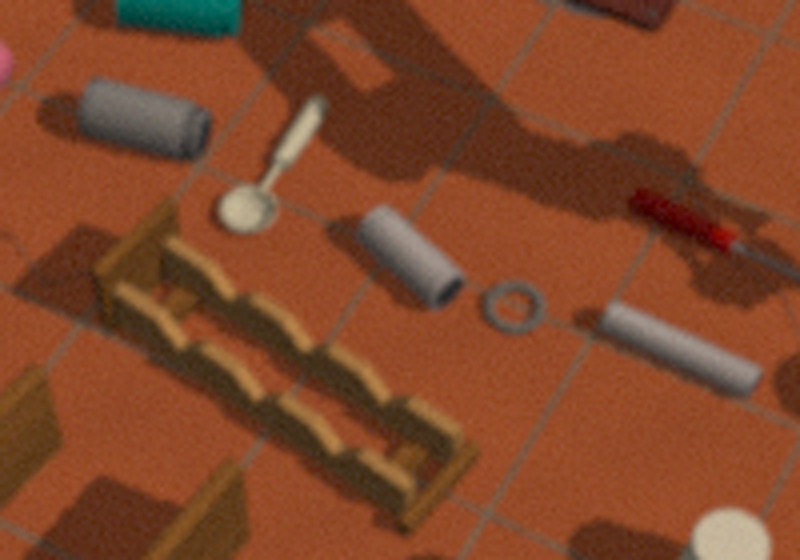

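View pics/zb.png

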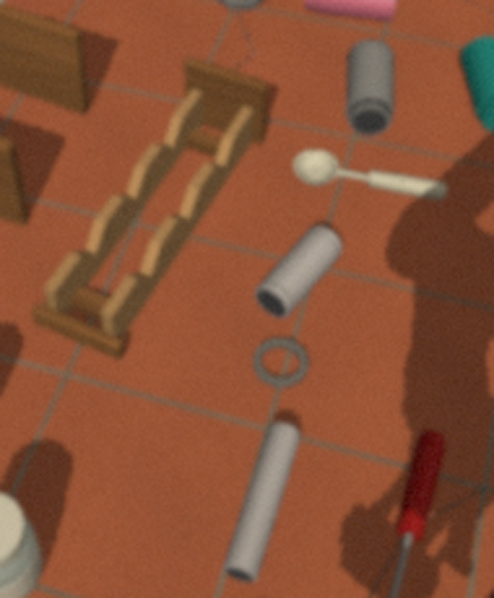

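```bash
cat > lib.py <<'E'
import numpy as np, cv2
from scipy.optimize import minimize, least_squares
from scipy.spatial.transform import Rotation as Rot
from workcell import r
DIM=dict(chamber=(.028,.100),sleeve=(.021,.100),riser=(.015,.140))
def cal(n):
    c=r.get_calibration(n); return tuple(np.array(c[k],float) for k in("intrinsics","R","t"))
def proj(c,X):
    K,R,t=c; p=(R@np.atleast_2d(X).T).T+t; q=(K@p.T).T; return q[:,:2]/q[:,2:]
def ray(c,uv,z):
    K,R,t=c; d=R.T@np.linalg.inv(K)@np.r_[uv,1]; o=-R.T@t; return o+d*(z-o[2])/d[2]
def cylpts(name,x,y,yaw,z=None):
    rad,L=DIM[name]; z=rad if z is None else z
    a=np.linspace(0,2*np.pi,32); e=np.array([np.cos(yaw),np.sin(yaw),0]); n=np.array([-e[1],e[0],0])
    segs=[(-L/2,rad),(L/2,rad)]+([(L/2+.014,.024)] if name=="chamber" else [])
    return np.concatenate([np.array([x,y,z])+s*e+q*(np.cos(a)[:,None]*n+np.sin(a)[:,None]*[0,0,1]) for s,q in segs])
S=4
def sil(c,pts,shape):
    m=np.zeros((shape[0]*2,shape[1]*2),np.uint8)
    h=cv2.convexHull((proj(c,pts)*2+.5).astype(np.float32)); cv2.fillConvexPoly(m,np.round(h*16).astype(np.int32),255,cv2.LINE_AA,4); return m/255.
def fit(name,views,x0,z=None):
    "views: list of (cal,mask); maximise mean IoU"
    ms=[cv2.resize(m.astype(np.float32),None,fx=2,fy=2) for _,m in views]
    def cost(p):
        return sum(1-np.minimum(s,m).sum()/np.maximum(s,m).sum() for (c,_),m in zip(views,ms) for s in[sil(c,cylpts(name,p[0],p[1],p[2],z),m.shape[:1]+m.shape[1:] if 0 else (m.shape[0]//2,m.shape[1]//2))])/len(views)
    x0=np.array(x0,float); simp=np.vstack([x0]+[x0+d for d in np.diag([.01,.01,.15])])
    q=minimize(cost,x0,method="Nelder-Mead",options=dict(initial_simplex=simp,xatol=1e-4,fatol=1e-5)); return q.x,q.fun
def greymask(im,seed,win=45):
    "low-saturation blob at seed"
    hsv=cv2.cvtColor(cv2.GaussianBlur(im,(3,3),0),cv2.COLOR_BGR2HSV); m=((hsv[...,1]<110)).astype(np.uint8)
    w=np.zeros_like(m); u,v=map(int,seed); w[max(0,v-win):v+win,max(0,u-win):u+win]=1; m*=w
    m=cv2.morphologyEx(m,cv2.MORPH_OPEN,np.ones((3,3),np.uint8))
    _,l=cv2.connectedComponents(m); k=l[v,u]; return (l==k).astype(np.uint8) if k else m*0
def go(pos,R):
    "delta in tool axes from measured pose: mm and rotvec deg"
    s=r.observe(); A=np.array(s["tool_rot"]); d=A.T@(np.array(pos)-s["eef_pos"])*1000
    w=Rot.from_matrix(A.T@R).as_rotvec(degrees=True); return np.round(np.r_[d,w],1).tolist()
def down(jaw):
    "tool pointing down, jaw axis y at world angle jaw"
    x=np.array([0,0,-1.]); y=np.array([np.cos(jaw),np.sin(jaw),0]); return np.c_[x,y,np.cross(x,y)]
E
python3 - <<'E'
from lib import *
ims={n:cv2.imread(f"pics/{n}0.png") for n in("scene","side")}; C={n:cal(n) for n in ims}
seeds=dict(chamber=((231,150),(352,150),(228,149),(240,152)),sleeve=((297,184),(325,223),(290,176),(305,192)),riser=((365,207),(312,310),(350,200),(380,214)))
o=ims["scene"].copy()
for n,(a,b,p,q) in seeds.items():
    v=[(C["scene"],greymask(ims["scene"],a)),(C["side"],greymask(ims["side"],b))]
    P,Q=ray(C["scene"],p,DIM[n][0]),ray(C["scene"],q,DIM[n][0]); x0=[*ray(C["scene"],a,DIM[n][0])[:2],np.arctan2(*(Q-P)[1::-1])]
    print(n,[int(m.sum()) for _,m in v],np.round(x0,3))
    for vv in(v,v[:1],v[1:]):
        x,f=fit(n,vv,x0); print("  ",np.round(x,4),round(f,3))
# rack picks: model (rail frame, stop at y=-165 convention) 
zs=lambda u,v:(u/4+195-.4,v/4+120-.4); zd=lambda u,v:(u/2.6+210-.3,v/2.6+120-.3)
for n,f,pk in(("scene",zs,dict(stopA=(100,268,90),stopB=(173,207,90),lowA=(405,520,25),lowB=(472,448,25))),("side",zd,dict(stopA=(188,62,90),stopB=(270,84,90),lowA=(38,308,25),lowB=(126,345,25)))):
    for k,(u,v,z) in pk.items(): print(n,k,np.round(ray(C[n],f(u,v),z/1000),3))
for t in("rack","stop"):
    print(t,[(np.round(d["bbox"]).tolist(),round(d["confidence"],2)) for d in r.find_in("scene",t)][:4])
E
```

```text
chamber [461, 619] [ 0.445 -0.26   1.762]
   [ 0.4467 -0.2668  1.7318] 0.107
   [ 0.4455 -0.2691  1.7299] 0.123
   [ 0.4471 -0.2645  1.7353] 0.082
sleeve [342, 624] [0.461 0.025 1.143]
   [0.4615 0.0252 1.218 ] 0.095
   [0.4595 0.0243 1.2156] 0.101
   [0.4625 0.0252 1.2281] 0.06
riser [378, 867] [0.432 0.275 1.539]
   [0.4344 0.2734 1.551 ] 0.1
   [0.4322 0.2724 1.5474] 0.076
   [0.4352 0.2736 1.5508] 0.054
scene stopA [ 0.641 -0.175  0.09 ]
scene stopB [ 0.556 -0.155  0.09 ]
scene lowA [0.698 0.149 0.025]
scene lowB [0.611 0.165 0.025]
side stopA [ 0.643 -0.17   0.09 ]
side stopB [ 0.547 -0.162  0.09 ]
side lowA [0.697 0.151 0.025]
side lowB [0.6   0.166 0.025]
rack [([268.0, 214.0, 86.0, 66.0], 0.87)]
stop [([228.0, 186.0, 23.0, 30.0], 0.83), ([241.0, 259.0, 32.0, 45.0], 0.81), ([191.0, 236.0, 35.0, 47.0], 0.57)]
```

Run:
```python
from lib import *
print(go([.45,.0,.33],down(np.radians(9.2))))
c=cal("wrist"); s=r.observe(); A=np.array(s["tool_rot"])
print("cam in tool",np.round(A.T@(-c[1].T@c[2]-s["eef_pos"]),3),"fwd in tool",np.round(A.T@c[1].T@[0,0,1],3),np.round(c[0],0).tolist())
```

```text
[-82.7, -431.9, 406.6, 55.4, 0.0, 0.1]
cam in tool [-0.138 -0.    -0.076] fwd in tool [0.96  0.    0.279] [[361.0, 0.0, 278.0], [0.0, 361.0, 211.0], [0.0, 0.0, 1.0]]
```

Run:
```python
from lib import *
print(go([.53,.02,.33],down(np.radians(9.2))))
```

```text
[-82.8, -379.6, 470.3, 55.4, 0.0, 0.1]
```

Emit:
carry_out(
  rows=[-83,-380,470,55.4,0,0,-1,-83,-380,470,55.4,0,0,-1,-83,-380,470,55.4,0,0,-1,-83,-380,470,55.4,0,0,-1,-83,-380,470,55.4,0,0,-1,-83,-380,470,55.4,0,0,-1,-83,-380,470,55.4,0,0,-1,-83,-380,470,55.4,0,0,-1,-83,-380,470,55.4,0,0,-1,-83,-380,470,55.4,0,0,-1],
)

```text
time: 1.03
eef_pos: [0.4469, 0.1908, 0.3046]
tool_rot: [[0.0, 0.987, 0.16], [0.0, 0.16, -0.987], [-1.0, 0.0, -0.0]]
contact_force: [1.1, 0.6, -0.1]
opening: 0.996
```

Run:
```python
from lib import *
print(go([.53,.02,.33],down(np.radians(9.2))))
```

```text
[-25.4, 54.7, 181.9, 0.0, -0.0, -0.0]
```

Emit:
carry_out(
  rows=[-25,55,180,0,0,0,-1,-25,55,180,0,0,0,-1,-25,55,180,0,0,0,-1,-25,55,180,0,0,0,-1,-25,55,180,0,0,0,-1,-25,55,180,0,0,0,-1,-25,55,180,0,0,0,-1],
)

```text
time: 1.62
eef_pos: [0.53, 0.0227, 0.3289]
tool_rot: [[-0.001, 0.988, 0.158], [0.0, 0.158, -0.988], [-1.0, -0.001, -0.0]]
contact_force: [-0.3, 1.0, 0.2]
opening: 0.999
```

Run:
```python
from lib import *
import pickle
c=cal("wrist"); im=r.get_image("wrist")[:,:,::-1].copy(); c2=cal("wrist")
print(np.abs(c[2]-c2[2]).max()); pickle.dump((im,c),open("w1.pkl","wb")); cv2.imwrite("pics/w1.png",cv2.resize(im,None,fx=1.4,fy=1.4,interpolation=cv2.INTER_CUBIC))
print(r.observe()["eef_pos"])
```

```text
0.0004618394862960784
[0.52951673 0.02378298 0.32879466]
```

View pics/w1.png

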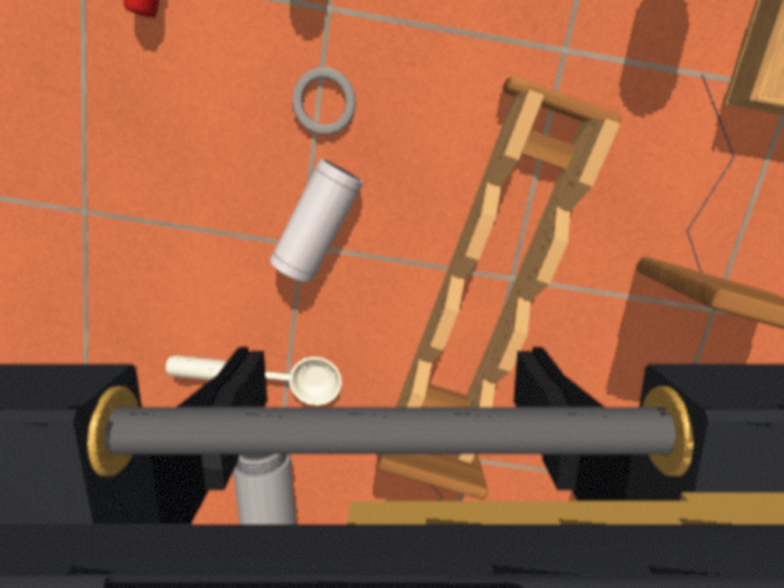

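The wrist view shows the rack, with its low plate at (560,95) and stop plate at (430,470). The sleeve is at (315,220) and the chamber's neck at (263,460). Next I'll fit the rack's wireframe using point picks.

```bash
cat >> lib.py <<'E'
def rackpts(p,L):
    x,y,a=p; c,s=np.cos(a),np.sin(a); L=np.array(L); return np.c_[x+c*L[:,0]-s*L[:,1],y+s*L[:,0]+c*L[:,1],L[:,2]]
FLATS=[(-.159,-.109),(-.061,-.024),(.024,.061),(.109,.159)]
E
python3 - <<'E'
from lib import *
import pickle
im,c=pickle.load(open("w1.pkl","rb"))
hsv=cv2.cvtColor(cv2.GaussianBlur(im,(3,3),0),cv2.COLOR_BGR2HSV)
# top faces: tan
f=lambda u,v:(int(v/1.4),int(u/1.4))
for q in((520,125),(480,225),(600,150),(450,305),(560,240),(600,300),(540,275)): print(q,hsv[f(*q)])
R0=(.624,-.004,np.radians(-9.5))
def draw(img,p,k):
    for sx in(-1,1):
        for a,b in FLATS:
            q=proj(c,rackpts(p,[(sx*.026,a,.054),(sx*.038,a,.054),(sx*.038,b,.054),(sx*.026,b,.054)]))
            cv2.polylines(img,[np.round((q-off)*k*16).astype(np.int32)],True,(255,0,0),1,cv2.LINE_AA,4)
m=((hsv[...,0]>=10)&(hsv[...,0]<25)&(hsv[...,1]<165)&(hsv[...,2]>170)).astype(np.uint8)
m[252:]=0; m[:,:280]=0; m[:,450:]=0
mm=cv2.resize(m.astype(np.float32),None,fx=2,fy=2)
def ren(p):
    o=np.zeros(mm.shape,np.uint8)
    for sx in(-1,1):
        for a,b in FLATS:
            q=proj(c,rackpts(p,[(sx*.026,a,.054),(sx*.038,a,.054),(sx*.038,b,.054),(sx*.026,b,.054)]))
            cv2.fillConvexPoly(o,np.round((q*2+.5)*16).astype(np.int32),255,cv2.LINE_AA,4)
    o=o/255.; o[504:]=0; return o
cost=lambda p:1-np.minimum(ren(p),mm).sum()/np.maximum(ren(p),mm).sum()
x0=np.array(R0); q=minimize(cost,x0,method="Nelder-Mead",options=dict(initial_simplex=np.vstack([x0]+[x0+d for d in np.diag([.008,.008,.03])]),xatol=1e-4,fatol=1e-5))
print(np.round(q.x,4),np.degrees(q.x[2]),q.fun)
off=np.array([250,45]); z=cv2.resize(im[45:260,250:470],None,fx=3,fy=3,interpolation=cv2.INTER_CUBIC); z2=z.copy()
draw(z2,q.x,3); cv2.imwrite("pics/fit1.png",z2[:600])
m=greymask(im,(225,157),60); print(m.sum(),fit("sleeve",[(c,m)],(.4615,.025,1.22)))
E
```

```text
(520, 125) [ 16 129 226]
(480, 225) [ 16 131 220]
(600, 150) [ 16 131 226]
(450, 305) [ 17 127 237]
(560, 240) [ 17 129 232]
(600, 300) [  9 168 213]
(540, 275) [ 16 133 205]
[ 0.6275 -0.0011 -0.1666] -9.542760654270916 0.6177475691722474
3161 (array([0.46262097, 0.02644254, 1.22861858]), np.float64(0.06881990051777997))
```

View pics/fit1.png

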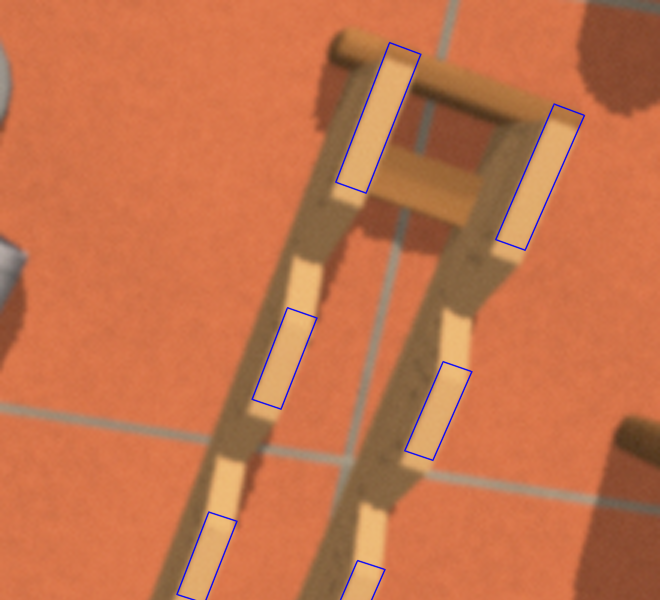

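```bash
cat > rackfit.py <<'E'
from lib import *
import sys,pickle
def quads(p):
    o=[]
    for sx in(-1,1):
        for i,(a,b) in enumerate(FLATS):
            o.append([(sx*.026,a,.054),(sx*.038,a,.054),(sx*.038,b,.054),(sx*.026,b,.054)])
            if i<3: o.append([(sx*.026,b,.054),(sx*.038,b,.054),(sx*.038,b+.024,.03),(sx*.026,b+.024,.03)])
    return [rackpts(p,q) for q in o]
def rackfit(im,c,box,x0):
    u0,u1,v0,v1=box
    hsv=cv2.cvtColor(cv2.GaussianBlur(im,(3,3),0),cv2.COLOR_BGR2HSV)
    m=((hsv[...,0]>=12)&(hsv[...,0]<25)&(hsv[...,1]<155)&(hsv[...,2]>170)).astype(np.float32)
    W=np.zeros_like(m); W[v0:v1,u0:u1]=1; W=cv2.resize(W,None,fx=2,fy=2); mm=cv2.resize(m,None,fx=2,fy=2)*W
    def cost(p):
        o=np.zeros(mm.shape,np.uint8)
        for q in quads(p): cv2.fillConvexPoly(o,np.round((proj(c,q)*2+.5)*16).astype(np.int32),255,cv2.LINE_AA,4)
        o=o/255.*W; return 1-np.minimum(o,mm).sum()/np.maximum(o,mm).sum()
    x0=np.array(x0); q=minimize(cost,x0,method="Nelder-Mead",options=dict(initial_simplex=np.vstack([x0]+[x0+d for d in np.diag([.004,-.006,.02])]),xatol=1e-5,fatol=1e-6))
    return q.x,q.fun
E
python3 - <<'E'
from rackfit import *
im,c=pickle.load(open("w1.pkl","rb"))
x,f=rackfit(im,c,(280,450,0,252),(.6275,-.005,-.1666)); print(np.round(x,4),np.degrees(x[2]),f)
for n,y in(("stopnotch",-.085),("mid",0),("last",.085)): print(n,np.round(rackpts(x,[(0,y,.03)]),4))
k=3; off=np.array([250,45]); z=cv2.resize(im[45:260,250:470],None,fx=k,fy=k,interpolation=cv2.INTER_CUBIC)
for q in quads(x): cv2.polylines(z,[np.round((proj(c,q)-off)*k*16).astype(np.int32)],True,(255,0,0),1,cv2.LINE_AA,4)
cv2.imwrite("pics/fit2.png",z[:600])
print(go([.447,-.267,.2],down(x[2]*0+1.7318-np.pi/2)))
E
```

```text
[ 0.6262 -0.0062 -0.1687] -9.667625760954962 0.1750303878157099
stopnotch [[ 0.612 -0.09   0.03 ]]
mid [[ 0.6262 -0.0062  0.03  ]]
last [[0.6405 0.0776 0.03  ]]
[128.7, -127.7, 274.0, -0.1, -0.0, 0.1]
```

View pics/fit2.png

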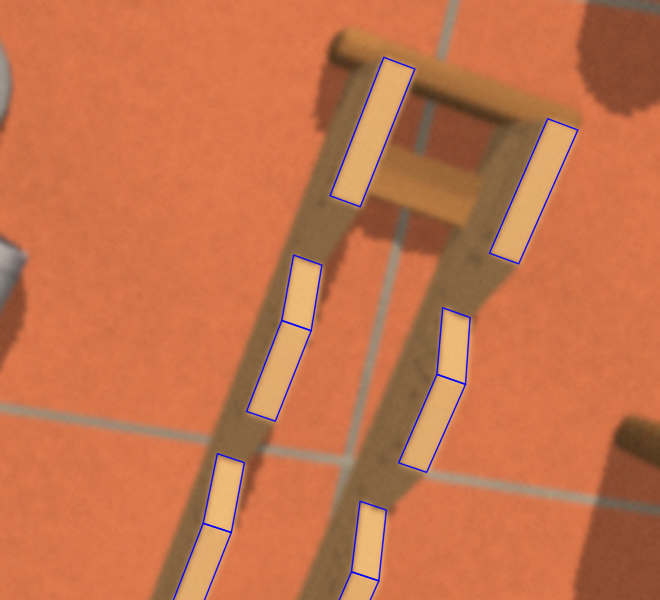

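Overlay matches the rack. Next is to move above the chamber.

Emit:
carry_out(
  rows=[40,-128,274,0,0,0,-1,40,-128,274,0,0,0,-1,40,-128,274,0,0,0,-1,40,-128,274,0,0,0,-1,40,-128,274,0,0,0,-1,40,-128,274,0,0,0,-1,40,-128,274,0,0,0,-1,40,-128,274,0,0,0,-1,40,-128,274,0,0,0,-1,40,-128,274,0,0,0,-1],
)

```text
time: 2.5
eef_pos: [0.4475, -0.266, 0.2889]
tool_rot: [[-0.0, 0.987, 0.16], [0.001, 0.16, -0.987], [-1.0, -0.0, -0.001]]
contact_force: [-0.7, 0.7, 0.5]
opening: 0.997
```

```bash
cat > cyl.py <<'E'
from lib import *
import sys,pickle
def wfit(name,x0,pad=60,save=None,z=None):
    c=cal("wrist"); im=r.get_image("wrist")[:,:,::-1].copy(); pickle.dump((im,c),open("wl.pkl","wb"))
    uv=proj(c,[[x0[0],x0[1],(z or DIM[name][0])*2]])[0]; m=greymask(im,uv,pad+60); res=fit(name,[(c,m)],x0,z)
    print(name,"seed",uv.astype(int),"area",m.sum(),"fit",np.round(res[0],4),round(res[1],3),"tcp",np.round(r.observe()["eef_pos"],4))
    if save:
        h=cv2.convexHull(proj(c,cylpts(name,*res[0],z)).astype(np.float32)).astype(int); o=im.copy(); cv2.polylines(o,[h],True,(0,255,0),1)
        o[m>0]=o[m>0]*.7+np.array([70,0,0]); cv2.imwrite(save,o)
    return res[0]
E
python3 - <<'E'
from cyl import *
x=wfit("chamber",(.4467,-.2668,1.7318),save="pics/ch.png")
print(go([x[0],x[1],.14],down(x[2]-np.pi/2)))
E
```

```text
chamber seed [277 182] area 6332 fit [ 0.4471 -0.2653  1.7527] 0.175 tcp [ 0.4479 -0.2654  0.2892]
[149.2, -0.8, -0.1, -1.1, -0.1, -0.0]
```

View pics/ch.png

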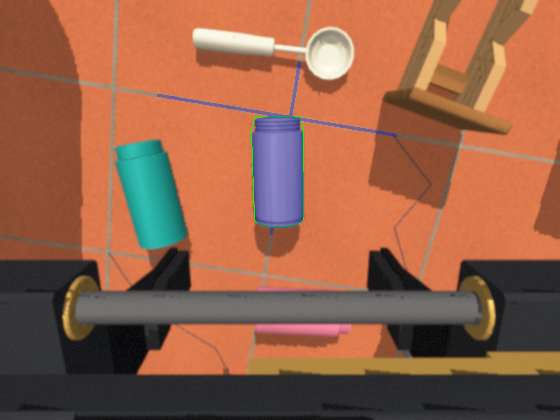

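```bash
sed -i 's/MORPH_OPEN,np.ones((3,3)/MORPH_OPEN,np.ones((5,5)/' lib.py
python3 - <<'E'
from cyl import *
x=wfit("chamber",(.4467,-.2668,1.7318))
print(go([x[0],x[1],.022],down(x[2]-np.pi/2)))
E
```

```text
chamber seed [277 183] area 5422 fit [ 0.4468 -0.2655  1.7556] 0.043 tcp [ 0.4481 -0.2653  0.2894]
[267.4, -1.4, 0.2, -1.2, -0.0, -0.0]
```

Emit:
carry_out(
  rows=[40,-1.4,0.2,-1,0,0,-1,80,-1.4,0.2,-1,0,0,-1,120,-1.4,0.2,-1,0,0,-1,155,-1.4,0.2,-1,0,0,-1,185,-1.4,0.2,-1,0,0,-1,210,-1.4,0.2,-1,0,0,-1,230,-1.4,0.2,-1,0,0,-1,245,-1.4,0.2,-1,0,0,-1,255,-1.4,0.2,-1,0,0,-1,255,-1.4,0.2,-1,0,0,-1],
)

```text
time: 3.43
eef_pos: [0.4455, -0.2651, 0.0323]
tool_rot: [[-0.003, 0.984, 0.18], [0.003, 0.18, -0.984], [-1.0, -0.002, -0.003]]
contact_force: [-0.1, 0.6, 0.3]
opening: 1.002
```

Emit:
carry_out(
  rows=[0,0,0,0,0,0,0,0,0,0,0,0,0,1,0,0,0,0,0,0,1,0,0,0,0,0,0,1,0,0,0,0,0,0,1,0,0,0,0,0,0,1],
  grip_force=25,
)

```text
time: 3.93
eef_pos: [0.4465, -0.268, 0.0349]
tool_rot: [[0.001, 0.984, 0.177], [-0.001, 0.177, -0.984], [-1.0, 0.001, 0.001]]
contact_force: [0.8, -0.5, 1.0]
opening: 0.635
```

```bash
cat > rk.py <<'E'
from lib import *
RK=np.array([.6262,-.0062,-.1687])
def place(yn,z,sz,flip=0,quiet=0):
    "sz: TCP offset (m) along tool z; flip: jaw along -rack y"
    R=down(RK[2]+np.pi/2+(np.pi if flip else 0)); P=rackpts(RK,[(0,yn,z)])[0]+sz*R[:,2]
    s=r.observe(); print("delta",go(P,R),"tcp",np.round(s["eef_pos"],4),"F",np.round(s["contact_force"],1),"open",round(s["opening"],3),"q6",round(s["joint_pos"][5],2))
E
python3 -c "
from rk import *
place(-.085,.165,.0023)"
```

```text
delta [-130.0, 196.6, -144.9, -70.1, 0.1, -0.0] tcp [ 0.4465 -0.268   0.0349] F [ 0.8 -0.5  1. ] open 0.635 q6 -0.87
```

Emit:
carry_out(
  rows=[-15,0,0,0,0,0,1,-45,0,0,0,0,0,1,-80,0,0,0,0,0,1,-110,0,0,-5,0,0,1,-130,20,-15,-12,0,0,1,-130,45,-33,-19,0,0,1,-130,75,-55,-26,0,0,1,-130,105,-77,-33,0,0,1,-130,135,-99,-40,0,0,1,-130,165,-121,-47,0,0,1],
)

```text
time: 4.77
eef_pos: [0.5874, -0.1178, 0.1638]
tool_rot: [[-0.001, 0.537, 0.844], [0.0, 0.844, -0.537], [-1.0, -0.0, -0.001]]
contact_force: [0.9, -0.9, -2.1]
opening: 0.636
```

Emit:
carry_out(
  rows=[0,30,5,-7,0,0,1,0,33,8,-14,0,0,1,0,33,8,-20,0,0,1,0,33,8,-23,0,0,1,0,33,8,-23,0,0,1,0,33,8,-23,0,0,1],
)

```text
time: 5.27
eef_pos: [0.611, -0.0957, 0.1636]
tool_rot: [[-0.001, 0.172, 0.985], [0.0, 0.985, -0.172], [-1.0, 0.0, -0.001]]
contact_force: [-0.6, 0.3, -1.8]
opening: 0.639
```

```bash
python3 -c "
from rk import *
place(-.085,.165,.0023)"
```

```text
delta [-1.4, 5.8, 2.2, -0.2, -0.1, -0.0] tcp [ 0.611  -0.0957  0.1636] F [-0.6  0.3 -1.8] open 0.639 q6 -1.68
```

Emit:
carry_out(
  rows=[10,5.8,2.2,0,0,0,1,30,5.8,2.2,0,0,0,1,50,5.8,2.2,0,0,0,1,65,5.8,2.2,0,0,0,1,75,5.8,2.2,0,0,0,1,80,5.8,2.2,0,0,0,1,82,5.8,2.2,0,0,0,1,82,5.8,2.2,0,0,0,1],
)

```text
time: 5.93
eef_pos: [0.6147, -0.0905, 0.0821]
tool_rot: [[-0.0, 0.17, 0.985], [0.0, 0.985, -0.17], [-1.0, 0.0, -0.0]]
contact_force: [-0.2, 0.3, -2.2]
opening: 0.641
```

```bash
python3 -c "
from rk import *
place(-.085,.0765,.0023)"
```

```text
delta [5.6, -0.0, -0.5, -0.1, -0.0, -0.0] tcp [ 0.6147 -0.0905  0.0821] F [-0.2  0.3 -2.2] open 0.641 q6 -1.67
```

Emit:
carry_out(
  rows=[1,0,0,0,0,0,1,2,0,0,0,0,0,1,3,0,0,0,0,0,1,4,0,0,0,0,0,1,5,0,0,0,0,0,1,5.5,0,0,0,0,0,1,5.5,0,0,0,0,0,1],
)

```text
time: 6.52
eef_pos: [0.6148, -0.0904, 0.0769]
tool_rot: [[0.0, 0.17, 0.985], [0.0, 0.985, -0.17], [-1.0, 0.0, 0.0]]
contact_force: [0.4, 0.3, -2.0]
opening: 0.636
```

```bash
python3 -c "
from rk import *
place(-.085,.0765,.0023)"
```

```text
delta [0.4, -0.1, -0.6, -0.1, 0.0, -0.0] tcp [ 0.6148 -0.0904  0.0769] F [ 0.4  0.3 -2. ] open 0.636 q6 -1.67
```

Emit:
carry_out(
  rows=[0.5,0,0,0,0,0,1,1,0,0,0,0,0,1,1.5,0,0,0,0,0,1,1.5,0,0,0,0,0,1],
)

```text
time: 6.85
eef_pos: [0.6151, -0.0901, 0.0765]
tool_rot: [[0.001, 0.17, 0.986], [0.0, 0.986, -0.17], [-1.0, 0.0, 0.001]]
contact_force: [-2.6, 2.5, 6.8]
opening: 0.635
```

Emit:
carry_out(
  rows=[1,0,0,0,0,0,0.2,1,0,0,0,0,0,0,1,0,0,0,0,0,-0.4,1,0,0,0,0,0,-0.8,1,0,0,0,0,0,-0.8,-20,0,0,0,0,0,-0.8,-50,0,0,0,0,0,-0.8,-90,0,0,0,0,0,-0.8,-130,0,0,0,0,0,-0.8,-170,0,0,0,0,0,-1],
)

```text
time: 7.68
eef_pos: [0.6142, -0.0905, 0.2463]
tool_rot: [[-0.001, 0.17, 0.985], [0.0, 0.985, -0.17], [-1.0, -0.0, -0.001]]
contact_force: [1.4, 0.3, -0.5]
opening: 0.926
```

Run:
```python
from rk import *
ims={n:r.get_image(n)[:,:,::-1].copy() for n in("scene","side","wrist")}
for n in ims: cv2.imwrite(f"pics/p1_{n}.png",ims[n])
b=cv2.resize(ims["side"][120:260,220:380],None,fx=4,fy=4,interpolation=cv2.INTER_CUBIC)
x=(.612,-.090,RK[2]+np.pi)
q=proj(cal("side"),cylpts("chamber",*x,.0696)); h=cv2.convexHull(((q-[220,120])*4).astype(np.float32)).astype(int); cv2.polylines(b,[h],True,(0,255,0),1)
cv2.imwrite("pics/p1.png",b)
S=(.4620,.0258,1.2245); print(go([S[0],S[1],.25],down(S[2]-np.pi/2)))
```

```text
[-1.3, 89.0, -172.9, 100.1, 0.4, -0.4]
```

View pics/p1.png

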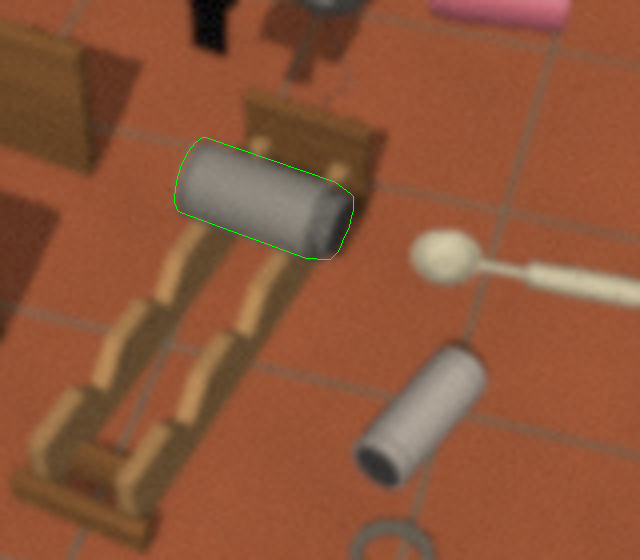

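The chamber is seated where the predicted outline says it should be. Sleeve next.

Emit:
carry_out(
  rows=[0,89,-173,100,0,0,-1,0,89,-173,100,0,0,-1,0,89,-173,100,0,0,-1,0,89,-173,100,0,0,-1,0,89,-173,100,0,0,-1,0,89,-173,100,0,0,-1,0,89,-173,100,0,0,-1,0,89,-173,100,0,0,-1,0,89,-173,100,0,0,-1,0,89,-173,100,0,0,-1],
)

```text
time: 8.67
eef_pos: [0.4584, 0.0267, 0.2433]
tool_rot: [[-0.003, 0.99, 0.144], [0.0, 0.144, -0.99], [-1.0, -0.003, -0.001]]
contact_force: [-0.3, -1.0, -0.9]
opening: 0.999
```

Emit:
carry_out(
  rows=[0,0,0,30,0,0,-1,0,0,0,30,0,0,-1,0,0,0,30,0,0,-1,0,0,0,30,0,0,-1,0,0,0,30,0,0,-1,0,0,0,30,0,0,-1,0,0,0,30,0,0,-1],
)

```text
time: 9.25
eef_pos: [0.4589, 0.0266, 0.2443]
tool_rot: [[-0.002, 0.932, -0.362], [0.0, -0.362, -0.932], [-1.0, -0.001, 0.0]]
contact_force: [-0.5, 0.3, 0.8]
opening: 0.999
```

Run:
```python
from cyl import *
x=wfit("sleeve",(.462,.0258,1.2245)); x=wfit("sleeve",x)
print(go([x[0],x[1],.028],down(x[2]-np.pi/2)), r.observe()["joint_pos"][5])
```

```text
sleeve seed [281 187] area 4364 fit [0.4625 0.0267 1.2296] 0.028 tcp [0.459  0.0266 0.2445]
sleeve seed [281 186] area 4346 fit [0.4625 0.0268 1.221 ] 0.029 tcp [0.4591 0.0266 0.2448]
[216.8, 3.3, -1.4, -1.2, 0.0, 0.0] 0.2572369476562099
```

Emit:
carry_out(
  rows=[35,3.3,-1.4,-1,0,0,-1,75,3.3,-1.4,-1,0,0,-1,110,3.3,-1.4,-1,0,0,-1,140,3.3,-1.4,-1,0,0,-1,165,3.3,-1.4,-1,0,0,-1,185,3.3,-1.4,-1,0,0,-1,200,3.3,-1.4,-1,0,0,-1,210,3.3,-1.4,-1,0,0,-1,216,3.3,-1.4,-1,0,0,-1,216,3.3,-1.4,-1,0,0,-1],
)

```text
time: 10.18
eef_pos: [0.4621, 0.0268, 0.0283]
tool_rot: [[-0.002, 0.938, -0.348], [0.0, -0.348, -0.938], [-1.0, -0.002, 0.001]]
contact_force: [-0.7, 0.1, -0.1]
opening: 1.004
```

Emit:
carry_out(
  rows=[0,0,0,0,0,0,-0.3,0,0,0,0,0,0,0.2,0,0,0,0,0,0,1,0,0,0,0,0,0,1,0,0,0,0,0,0,1,0,0,0,0,0,0,1,0,0,0,0,0,0,1],
  grip_force=20,
)

```text
time: 10.77
eef_pos: [0.463, 0.0267, 0.0294]
tool_rot: [[0.0, 0.937, -0.348], [-0.0, -0.348, -0.937], [-1.0, 0.0, -0.0]]
contact_force: [0.3, -0.4, -0.0]
opening: 0.555
```

```bash
python3 -c "
from rk import *
s=r.observe(); A=np.array(s['tool_rot']); print('centre in tool',A.T@(np.array([.4625,.0267,.021])-s['eef_pos'])*1000)
place(0,.165,0,1)"
```

```text
centre in tool [ 8.4460699  -0.47902213  0.19279857]
delta [-135.5, 164.5, -26.0, 79.3, -0.0, -0.0] tcp [0.463  0.0267 0.0294] F [ 0.3 -0.4 -0. ] open 0.555 q6 0.24
```

Emit:
carry_out(
  rows=[0,0,0,0,0,0,1,0,0,0,0,0,0,1,0,0,0,0,0,0,1,0,0,0,0,0,0,1],
)

```text
time: 11.1
eef_pos: [0.4628, 0.0267, 0.0293]
tool_rot: [[-0.0, 0.937, -0.348], [0.0, -0.348, -0.937], [-1.0, -0.0, 0.0]]
contact_force: [-0.0, -0.1, 2.0]
opening: 0.476
```

Emit:
carry_out(
  rows=[-15,0,0,0,0,0,1,-45,0,0,3,0,0,1,-80,0,0,9,0,0,1,-110,5,-1,16,0,0,1,-130,20,-3,23,0,0,1,-135,45,-7,30,0,0,1,-135,75,-12,37,0,0,1,-135,105,-16,44,0,0,1,-135,135,-21,51,0,0,1,-135,155,-25,58,0,0,1],
)

```text
time: 11.93
eef_pos: [0.6188, -0.0046, 0.1636]
tool_rot: [[0.0, 0.195, -0.981], [-0.0, -0.981, -0.195], [-1.0, 0.0, -0.0]]
contact_force: [-0.4, 0.9, -0.7]
opening: 0.478
```

```bash
python3 -c "
from rk import *
place(0,.165,0,1)"
```

```text
delta [-1.4, 3.0, -6.9, 20.9, -0.0, -0.0] tcp [ 0.6188 -0.0046  0.1636] F [-0.4  0.9 -0.7] open 0.478 q6 1.24
```

Emit:
carry_out(
  rows=[0,3,-7,7,0,0,1,0,3,-7,14,0,0,1,0,3,-7,21,0,0,1,0,3,-7,21,0,0,1,0,3,-7,21,0,0,1],
)

```text
time: 12.35
eef_pos: [0.6239, -0.0053, 0.1634]
tool_rot: [[-0.001, -0.16, -0.987], [0.0, -0.987, 0.16], [-1.0, 0.0, 0.001]]
contact_force: [0.3, -0.4, -2.4]
opening: 0.477
```

```bash
python3 -c "
from rk import *
place(0,.068,0,1)"
```

```text
delta [95.4, 0.5, -2.6, 0.5, 0.1, -0.0] tcp [ 0.6239 -0.0053  0.1634] F [ 0.3 -0.4 -2.4] open 0.477 q6 1.6
```

Emit:
carry_out(
  rows=[10,0.5,-1.5,0.5,0,0,1,30,0.5,-1.5,0.5,0,0,1,50,0.5,-1.5,0.5,0,0,1,68,0.5,-1.5,0.5,0,0,1,80,0.5,-1.5,0.5,0,0,1,87,0.5,-1.5,0.5,0,0,1,90,0.5,-1.5,0.5,0,0,1,90,0.5,-1.5,0.5,0,0,1],
)

```text
time: 13.02
eef_pos: [0.6255, -0.0061, 0.0737]
tool_rot: [[-0.001, -0.171, -0.985], [0.0, -0.985, 0.171], [-1.0, 0.0, 0.001]]
contact_force: [0.1, 1.4, -2.0]
opening: 0.474
```

```bash
python3 -c "
from rk import *
place(0,.068,0,1)"
```

```text
delta [5.7, -0.0, -0.7, -0.2, 0.0, -0.0] tcp [ 0.6255 -0.0061  0.0737] F [ 0.1  1.4 -2. ] open 0.474 q6 1.61
```

Emit:
carry_out(
  rows=[1,0,-0.6,0,0,0,1,2,0,-0.6,0,0,0,1,3,0,-0.6,0,0,0,1,4,0,-0.6,0,0,0,1,4.8,0,-0.6,0,0,0,1,5.4,0,-0.6,0,0,0,1,6,0,-0.6,0,0,0,1,6,0,-0.6,0,0,0,1],
)

```text
time: 13.68
eef_pos: [0.6264, -0.0061, 0.0684]
tool_rot: [[0.0, -0.172, -0.985], [0.0, -0.985, 0.172], [-1.0, -0.0, -0.0]]
contact_force: [0.4, 0.2, -1.9]
opening: 0.476
```

Emit:
carry_out(
  rows=[0.5,0,0,0,0,0,1,1,0,0,0,0,0,1,1.5,0,0,0,0,0,1,1.5,0,0,0,0,0,1],
)

```text
time: 14.02
eef_pos: [0.6267, -0.0059, 0.068]
tool_rot: [[0.001, -0.172, -0.985], [0.0, -0.985, 0.172], [-1.0, -0.0, -0.001]]
contact_force: [-3.9, 1.4, 6.7]
opening: 0.477
```

Emit:
carry_out(
  rows=[0.5,0,0,0,0,0,0.1,0.5,0,0,0,0,0,-0.1,0.5,0,0,0,0,0,-0.35,0.5,0,0,0,0,0,-0.35,0,0,0,0,0,0,-0.35,-20,0,0,0,0,0,-0.35,-50,0,0,0,0,0,-0.35,-90,0,0,0,0,0,-0.35,-130,0,0,0,0,0,-0.4,-170,0,0,0,0,0,-1],
)

```text
time: 14.85
eef_pos: [0.6258, -0.0063, 0.2379]
tool_rot: [[-0.001, -0.172, -0.985], [0.0, -0.985, 0.172], [-1.0, 0.0, 0.001]]
contact_force: [0.4, 0.1, 0.1]
opening: 0.721
```

Run:
```python
from rk import *
S=(.435,.2735,1.5508); print(go([S[0],S[1],.25],down(S[2]-np.pi/2)))
```

```text
[-11.9, -242.8, 236.1, -98.8, 0.1, 0.0]
```

Emit:
carry_out(
  rows=[-12,-243,236,-99,0,0,-1,-12,-243,236,-99,0,0,-1,-12,-243,236,-99,0,0,-1,-12,-243,236,-99,0,0,-1,-12,-243,236,-99,0,0,-1,-12,-243,236,-99,0,0,-1,-12,-243,236,-99,0,0,-1,-12,-243,236,-99,0,0,-1,-12,-243,236,-99,0,0,-1,-12,-243,236,-99,0,0,-1],
)

```text
time: 15.68
eef_pos: [0.4337, 0.2762, 0.2489]
tool_rot: [[0.0, 0.886, -0.464], [0.001, -0.464, -0.886], [-1.0, -0.0, -0.001]]
contact_force: [-1.1, -0.6, 0.1]
opening: 1.003
```

Emit:
carry_out(
  rows=[0,0,0,-28,0,0,-1,0,0,0,-28,0,0,-1,0,0,0,-28,0,0,-1,0,0,0,-28,0,0,-1,0,0,0,-28,0,0,-1,0,0,0,-28,0,0,-1,0,0,0,-28,0,0,-1],
)

```text
time: 16.27
eef_pos: [0.4356, 0.2736, 0.2486]
tool_rot: [[-0.0, 1.0, -0.008], [-0.0, -0.008, -1.0], [-1.0, -0.0, 0.0]]
contact_force: [-0.0, -1.0, -1.0]
opening: 1.001
```

Run:
```python
from cyl import *
x=wfit("riser",(.435,.2735,1.5508)); x=wfit("riser",x)
print(go([x[0],x[1],.028],down(x[2]-np.pi/2)), r.observe()["joint_pos"][5])
```

```text
riser seed [277 184] area 4188 fit [0.4357 0.2756 1.5596] 0.049 tcp [0.4356 0.2736 0.2486]
riser seed [278 182] area 4187 fit [0.4357 0.2757 1.5608] 0.049 tcp [0.4356 0.2737 0.2487]
[220.7, 0.1, -2.0, 0.2, -0.0, -0.0] 0.41448772638788467
```

Run:
```python
from lib import *
c=cal("side")
for p in((376,290),(362,300),(378,300),(363,330),(360,368)): print(p,np.round(ray(c,p,.012),3))
```

```text
(376, 290) [0.303 0.176 0.012]
(362, 300) [0.33  0.211 0.012]
(378, 300) [0.294 0.2   0.012]
(363, 330) [0.315 0.282 0.012]
(360, 368) [0.307 0.364 0.012]
```

Emit:
carry_out(
  rows=[35,0,-2,0,0,0,-0.5,75,0,-2,0,0,0,-0.5,112,0,-2,0,0,0,-0.5,142,0,-2,0,0,0,-0.5,168,0,-2,0,0,0,-0.5,188,0,-2,0,0,0,-0.5,203,0,-2,0,0,0,-0.5,213,0,-2,0,0,0,-0.5,219,0,-2,0,0,0,-0.5,220,0,-2,0,0,0,-0.5],
)

```text
time: 17.2
eef_pos: [0.4351, 0.2755, 0.0279]
tool_rot: [[-0.001, 1.0, -0.005], [-0.001, -0.005, -1.0], [-1.0, -0.001, 0.001]]
contact_force: [-0.3, 0.7, 0.9]
opening: 0.748
```

Emit:
carry_out(
  rows=[0,0,0,0,0,0,-0.1,0,0,0,0,0,0,0.2,0,0,0,0,0,0,0.5,0,0,0,0,0,0,1,0,0,0,0,0,0,1,0,0,0,0,0,0,1,0,0,0,0,0,0,1,0,0,0,0,0,0,1],
  grip_force=20,
)

```text
time: 17.87
eef_pos: [0.4357, 0.2758, 0.029]
tool_rot: [[0.0, 1.0, -0.005], [0.0, -0.005, -1.0], [-1.0, 0.0, -0.0]]
contact_force: [-1.4, -0.3, 2.5]
opening: 0.336
```

```bash
python3 -c "
from rk import *
s=r.observe(); A=np.array(s['tool_rot']); print('centre in tool',A.T@(np.array([.4357,.2757,.015])-s['eef_pos'])*1000)
place(.085,.165,0,1)"
```

```text
centre in tool [13.99454641  0.01976614  0.10656833]
delta [-136.0, 205.7, 197.2, 99.4, -0.0, -0.0] tcp [0.4357 0.2758 0.029 ] F [-1.4 -0.3  2.5] open 0.336 q6 0.42
```

Emit:
carry_out(
  rows=[-15,0,0,0,0,0,1,-45,0,0,3,0,0,1,-80,0,0,9,0,0,1,-110,8,8,16,0,0,1,-130,25,24,23,0,0,1,-135,48,46,30,0,0,1,-135,72,69,37,0,0,1,-135,96,92,44,0,0,1,-135,120,115,51,0,0,1,-135,144,138,58,0,0,1],
)

```text
time: 18.7
eef_pos: [0.5796, 0.1358, 0.1634]
tool_rot: [[-0.001, 0.521, -0.854], [-0.0, -0.854, -0.521], [-1.0, -0.0, 0.0]]
contact_force: [-0.0, 0.1, -1.4]
opening: 0.336
```

```bash
python3 -c "
from rk import *
place(.085,.165,0,1)"
```

```text
delta [-1.6, 81.4, -21.7, 41.1, 0.0, 0.0] tcp [0.5796 0.1358 0.1634] F [-0.   0.1 -1.4] open 0.336 q6 1.12
```

Emit:
carry_out(
  rows=[0,24,-6,7,0,0,1,0,48,-13,14,0,0,1,0,68,-19,21,0,0,1,0,78,-21.5,28,0,0,1,0,78,-21.5,35,0,0,1,0,78,-21.5,41,0,0,1,0,78,-21.5,41,0,0,1,0,78,-21.5,41,0,0,1],
)

```text
time: 19.37
eef_pos: [0.6379, 0.082, 0.1631]
tool_rot: [[-0.001, -0.158, -0.987], [0.0, -0.987, 0.158], [-1.0, 0.0, 0.001]]
contact_force: [-0.7, -0.2, -0.8]
opening: 0.337
```

```bash
python3 -c "
from rk import *
place(.085,.0652,0,1)"
```

```text
delta [97.9, 3.9, -3.4, 0.6, 0.1, -0.0] tcp [0.6379 0.082  0.1631] F [-0.7 -0.2 -0.8] open 0.337 q6 1.73
```

Emit:
carry_out(
  rows=[10,3.5,-2.5,0.3,0,0,1,30,3.5,-2.5,0.3,0,0,1,50,3.5,-2.5,0.3,0,0,1,68,3.5,-2.5,0.3,0,0,1,80,3.5,-2.5,0.3,0,0,1,88,3.5,-2.5,0.3,0,0,1,92,3.5,-2.5,0.3,0,0,1,92,3.5,-2.5,0.3,0,0,1],
)

```text
time: 20.03
eef_pos: [0.6397, 0.0781, 0.0708]
tool_rot: [[-0.001, -0.166, -0.986], [-0.0, -0.986, 0.166], [-1.0, 0.0, 0.001]]
contact_force: [-0.5, -0.4, -2.0]
opening: 0.336
```

```bash
python3 -c "
from rk import *
place(.085,.0652,0,1)"
```

```text
delta [5.6, 0.4, -0.9, 0.1, 0.1, -0.0] tcp [0.6397 0.0781 0.0708] F [-0.5 -0.4 -2. ] open 0.336 q6 1.74
```

Emit:
carry_out(
  rows=[1,0.3,-0.7,0,0,0,1,2,0.3,-0.7,0,0,0,1,3,0.3,-0.7,0,0,0,1,4,0.3,-0.7,0,0,0,1,4.8,0.3,-0.7,0,0,0,1,5.4,0.3,-0.7,0,0,0,1,6,0.3,-0.7,0,0,0,1,6.5,0.3,-0.7,0,0,0,1,6.5,0.3,-0.7,0,0,0,1],
)

```text
time: 20.78
eef_pos: [0.6409, 0.0778, 0.0657]
tool_rot: [[0.0, -0.166, -0.986], [0.0, -0.986, 0.166], [-1.0, -0.0, -0.0]]
contact_force: [-1.3, 0.8, 2.1]
opening: 0.34
```

Emit:
carry_out(
  rows=[0.5,0,0,0,0,0,1,0.8,0,0,0,0,0,1,0.8,0,0,0,0,0,1,0.8,0,0,0,0,0,1],
)

```text
time: 21.12
eef_pos: [0.641, 0.0779, 0.0655]
tool_rot: [[0.0, -0.166, -0.986], [0.0, -0.986, 0.166], [-1.0, -0.0, -0.0]]
contact_force: [-3.0, 0.2, 6.3]
opening: 0.337
```

Emit:
carry_out(
  rows=[0.5,0,0,0,0,0,0.35,0.5,0,0,0,0,0,0.2,0.5,0,0,0,0,0,-0.1,0.5,0,0,0,0,0,-0.3,0,0,0,0,0,0,-0.3,-20,0,0,0,0,0,-0.3,-50,0,0,0,0,0,-0.3,-90,0,0,0,0,0,-0.3,-130,0,0,0,0,0,-0.3,-170,0,0,0,0,0,-0.3],
)

```text
time: 21.95
eef_pos: [0.6403, 0.0777, 0.2356]
tool_rot: [[-0.001, -0.166, -0.986], [-0.0, -0.986, 0.166], [-1.0, 0.0, 0.001]]
contact_force: [1.5, 0.1, 0.5]
opening: 0.648
```

Emit:
carry_out(
  rows=[-60,30,30,0,0,0,-0.3,-120,-60,100,0,0,0,-0.3,-120,-100,140,0,0,0,-0.3,-120,-140,180,0,0,0,-0.3,-120,-140,180,0,0,0,-0.3,-120,-140,180,0,0,0,-0.3,-120,-140,180,0,0,0,-0.3],
)

```text
time: 22.53
eef_pos: [0.485, 0.2473, 0.3553]
tool_rot: [[0.001, -0.166, -0.986], [0.001, -0.986, 0.166], [-1.0, -0.001, -0.001]]
contact_force: [1.2, 0.0, 0.7]
opening: 0.65
```

Run:
```python
from rk import *
out=[]
P={"chamber":(-.085,.0696,np.pi),"sleeve":(0,.0597,0),"riser":(.085,.0512,0)}
im={n:r.get_image(n)[:,:,::-1].copy() for n in("side","scene","wrist")}
for n,(u0,u1,v0,v1),k in(("side",(215,385,120,280),3.6),("scene",(205,325,130,260),4.2)):
    c=cal(n); b=cv2.resize(im[n][v0:v1,u0:u1],None,fx=k,fy=k,interpolation=cv2.INTER_CUBIC)
    for o,(y,z,f) in P.items():
        x=rackpts(RK,[(0,y,0)])[0]; q=proj(c,cylpts(o,x[0],x[1],RK[2]+f,z)); cv2.polylines(b,[cv2.convexHull(((q-[u0,v0]+.5)*k).astype(np.float32)).astype(int)],True,(0,255,0),1)
    cv2.imwrite(f"pics/end_{n}.png",b)
cv2.imwrite("pics/end_w.png",im["wrist"])
print(r.observe()["eef_pos"],r.observe()["time"])
```

```text
[0.48563745 0.24776049 0.35581771] 22.6833
```

View pics/end_side.png

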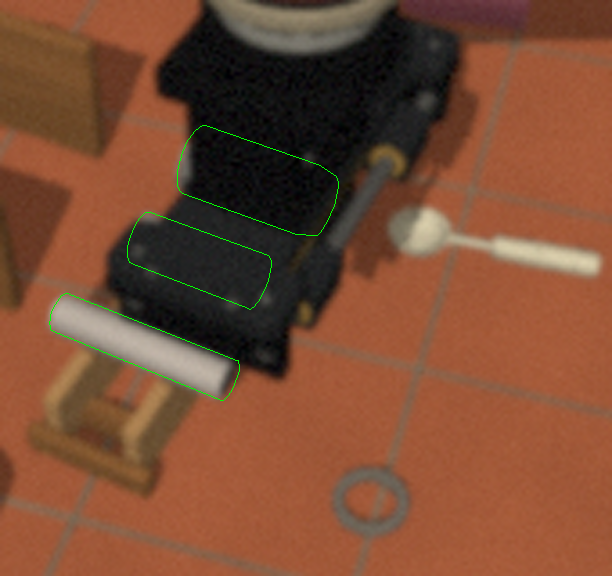

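View pics/end_scene.png

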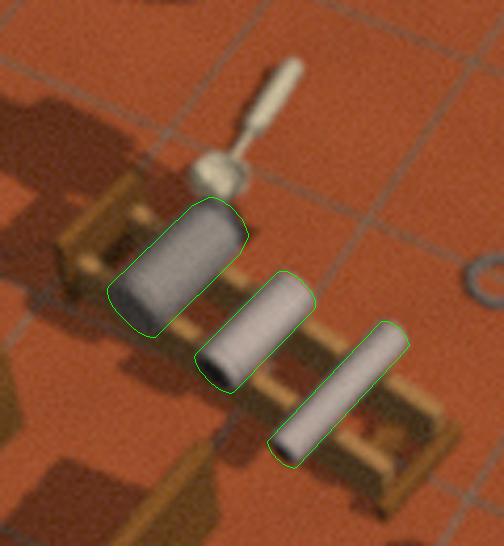

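```bash
python3 -c "
from workcell import r
print(r.hand_in())"
```

```text
the job is handed in; nothing more can be done
None
```

The three cylinders are on the rack, in order from the tall stop plate: chamber, then sleeve, then riser tube. The job is handed in at about 22.7 s on the robot's clock. I found their poses and the rack's from the cameras, then lowered each one slowly to light contact of 6–7 N before letting go.

**Last checks:** the final scene picture shows all three matching their predicted seated outlines to about a pixel (roughly 4 mm). At contact, the tool height was within 0.3 mm of the height expected for a seated cylinder for the sleeve and riser, and at the expected height for the chamber.

**What was not fully checked:** in the final side picture the gripper hid the chamber and sleeve, so only the riser was confirmed there. The chamber had matched in an earlier side picture, taken just after it was placed. The spoon and gasket look undisturbed, but I did not measure the bystanders again.

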